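Fetch the second pan out of the nest and onto the scale

TASK

I want to weigh butter into the second largest of the four little saucepans nested on the hob: lift the smallest and then the third one out of the nest and stand them side by side on the chopping board next to the scale, and set the second largest gently in the middle of the scale's round plate. Then put the other two back into the largest pan, which stays where it is on the hob, the third first and the smallest inside it, with the handles fanned so that every pan sits down level. Leave the onion and garlic at the back alone.

Things in the scene. Friction and masses are not known exactly. Their poses are not given: they have to be found in the camera images.
- pan_largest: The largest of four steel saucepans: 120 mm across the rim, 112 underneath, 50 high, inside floor 4 mm up and 108 mm across, about 320 g (mass in the round body). Black grip bar along its own +x, 70 long, 16 wide, 16 high, middle 113 mm from the axis, 59 mm above the underside. Origin: centre of underside, z up. On the hob glass (7 mm up); the others stand one in another inside it, each 4 mm up, handles fanned. A handle lying on another keeps a pan from sitting level.
- pan_second: The second largest of four steel saucepans: 98 mm across the rim, 90 underneath, 51 high, inside floor 4 mm up and 86 mm across, about 170 g (mass in the round body). Black grip bar along its own +x, 70 long, 16 wide, 16 high, middle 102 mm from the axis, 60 mm above the underside. Origin: centre of underside, z up. At the start it stands in the largest pan.
- pan_third: The third largest of four steel saucepans: 76 mm across the rim, 68 underneath, 52 high, inside floor 4 mm up and 64 mm across, about 120 g (mass in the round body). Black grip bar along its own +x, 70 long, 16 wide, 16 high, middle 91 mm from the axis, 61 mm above the underside. Origin: centre of underside, z up. At the start it stands in the second largest pan.
- pan_smallest: The smallest of four steel saucepans: 54 mm across the rim, 46 underneath, 53 high, inside floor 4 mm up and 42 mm across, about 80 g (mass in the round body). Black grip bar along its own +x, 70 long, 16 wide, 16 high, middle 80 mm from the axis, 62 mm above the underside. Origin: centre of underside, z up. At the start it stands in the third largest pan, on top of the nest.
- scale: Flat white digital kitchen scale, 185 x 150 mm, on the worktop right of the hob, fixed. On it a round steel weighing plate 128 mm across, top 26 mm above the worktop. Origin: on the plate's axis, at worktop height; own +x points from the display toward the plate.
- board: Striped wooden chopping board lying flat on the worktop right of the hob, beside the scale (not any board left of the hob); 340 mm along its own y axis, 230 mm along its own x, top 22 mm above the worktop, fixed. Origin: centre of its underside. Wall cabinets hang 0.5 m above the worktop wherever x is over 0.62 or y below -0.54: keep wrists out from under them.
- onion: Brown onion, 75 mm, at the back of the worktop right of the hob; a bystander. Origin: centre of its underside.
- garlic: Pale garlic bulb, 60 mm, at the back of the worktop right of the hob; a bystander. Origin: centre of its underside.

How it is judged:
By the outcome, as a careful person would: the job done as asked, in the order asked, and still so for the second after the job is handed in, with the robot touching nothing.
It also fails if it takes over 152 s, if anything falls off the work surface, if the arm or the gripper's body presses on something with over 40 N, if the wrist force passes 120 N, or if a joint passes its speed limit or range.

ROBOT

A 6-joint arm with a two-finger parallel gripper is mounted at the origin on a cart in front of the work surface, level with it; the furniture and walls round the work are solid. World frame = base frame: x ahead of the robot, y to its left, z up, the work surface at z = 0. Lengths are in m, angles in rad, forces in N, time in s.
With the tool pointing down it reaches from about 0.25 to 0.725 m from the base axis. Payload 4 kg.
Tool frame: the origin (TCP) lies midway between the tips of the shut fingers; the grasp point (between the pads) lies 19 mm behind it; z points along the fingers, y is the line along which they close (so a half turn about z gives the same grasp; the last joint's range is limited). The gripper opens to 85 mm and grips with 20 to 120 N. Pads are 22 mm wide; open, the fingers measure 114 mm over their backs; the gripper's body (76 mm by 85 mm) begins 54 mm behind the grasp point. The pads swing forward as they close: fully open they stand 13 mm farther back than shut.
Start: joints at [1.262, 0.241, 0.005, 1.335, 0, 1.571], TCP at [0.152, 0.476, 0.231] pointing down, gripper open.
Joint ranges: [-2.72, 2.72], [-1.05, 1.87], [-1.09, 1.28], [-1.99, 2.15], [-1.42, 1.44], [-3.14, 3.14]. Speed limits (rad/s): [2.79, 2.79, 3.14, 3.14, 3.14, 3.14].

INTERFACE

Orientations are given as a unit quaternion [x, y, z, w].
In Python, from workcell import status, camera, get_calibration, ticket gives the robot as it stands.
- The arm moves only by the shell command python3 -m creep 'ROWS' [OPENING]. ROWS is JSON, a list of rows, each a list of 6 numbers: the shift along the world's x, y, z in cm, then the turn, a rotation vector about the world's x, y, z in degrees. A call has 1 to 8 rows; each row shifts and turns the commanded pose from where the row before left it; what a row does not reach is not made up. A row lasts 1/10 s, in which the tool goes at most 50 mm and 8.59 degrees, less where a joint would pass 70% of its speed; a pose out of reach is approached as far as the arm can. A call is refused whole if a number of a shift passes 5 or a number of a turn 8.59, either way. A call with a gripper value outside its range is refused whole. OPENING is the opening, from -1 (shut) to 1 (fully open), so that 0 is half open, set as the call begins (- or left out, the last holds). The fingers move at their own pace and stop on an object; the grip force is fixed at half the most. Time passes only in rows, so rows that do not move let the fingers close. It gives the time, the measured TCP pose, the force, the opening and the grip force at its end, in the units of the state.
- status.get_obs(): the state, without advancing time (a new reading comes with each control period).
- camera(name): name is "scene" or "top"; returns the picture (480x640x3 uint8, red, green, blue); there is no depth.
- get_calibration(name): a dict with "fx", "fy", "cx", "cy" (pixels), "rvec" (rotation vector, rad) and "tvec" (3), from world to camera coordinates, as OpenCV has them. Camera axes: x right, y down, z forward; pixel columns grow to the right and rows downward; lengths in m; the calibration is good to about 2 mm. A picture is of the moment at which its call begins. get_calibration takes no time and is no camera call.
- ticket.job_done(): hands the job in; it is judged then, once.
The state is a dict: "clock": time; "joint_pos": joint angles; "joint_vel": joint speeds; "tau": joint torques, N m; "eef_pos": TCP position; "tool_rot": TCP orientation; "ft_force": force on the tool from outside, world axes, zero at the start; "ft_torque": the same for the moment, N m; "grip_width": finger opening in m; "grasp_force": force on a finger pad.
Only numpy, scipy, OpenCV 4.12 (cv2) and the standard library are available. Lean on these libraries where they do the work, as an engineer would, in place of code of your own. Each camera call takes 0.05 s, during which the arm holds its last target. There are 200 camera calls.

## Working session

There is one attempt and no reset: what is moved stays moved. The work goes in short steps, Python scripts to look and compute and a shell command to move; the robot and the scene stay as the last step left them, time stands still between calls to the robot, and variables do not carry over. Pictures are saved under pics/ and viewed, at most 14 in all, crops included, and the job is handed in when it is done.

```bash
ls; mkdir -p pics
python3 - <<'E'
from workcell import status,camera,get_calibration
import cv2
for n in("scene","top"):
    cv2.imwrite(f"pics/{n}0.png",camera(n)[:,:,::-1]); print(get_calibration(n))
print(status.get_obs())
E
```

```text
pics
{'fx': 450.79597425798494, 'fy': 450.79597425798494, 'cx': 322.94506771447067, 'cy': 237.89518309637396, 'rvec': array([ 0.57039756, -2.53292322,  1.31686875]), 'tvec': array([0.54492858, 0.2241813 , 0.78824315])}
{'fx': 617.2497484527987, 'fy': 617.2497484527987, 'cx': 328.16932822331347, 'cy': 232.59517627896707, 'rvec': array([ 2.18361285, -2.16312712,  0.23891863]), 'tvec': array([-0.02945075,  0.61682416,  1.25887193])}
{'clock': 0.1, 'joint_pos': array([1.26200763e+00, 2.41333048e-01, 3.85314793e-03, 1.33518914e+00,
       4.60148666e-06, 1.57078447e+00]), 'joint_vel': array([ 9.15111339e-04, -1.58434628e-03,  3.48293333e-03, -6.32640094e-04,
        9.79460684e-05,  1.09076936e-03]), 'tau': array([ 7.45053621e-04, -3.73136759e+01,  2.53009880e+01,  1.08577078e-02,
        3.47011439e-05, -4.85871524e-06]), 'eef_pos': array([0.15177965, 0.47581417, 0.23050205]), 'tool_rot': array([ 1.53775758e-01,  9.88105328e-01, -9.24865038e-04, -1.46273543e-04]), 'ft_force': array([ 0.15065351, -0.54940217,  0.40211056]), 'ft_torque': array([ 0.0009409 , -0.01770758, -0.00527713]), 'grasp_force': 0.0, 'grip_width': 0.08537347428417884}
```

View pics/scene0.png

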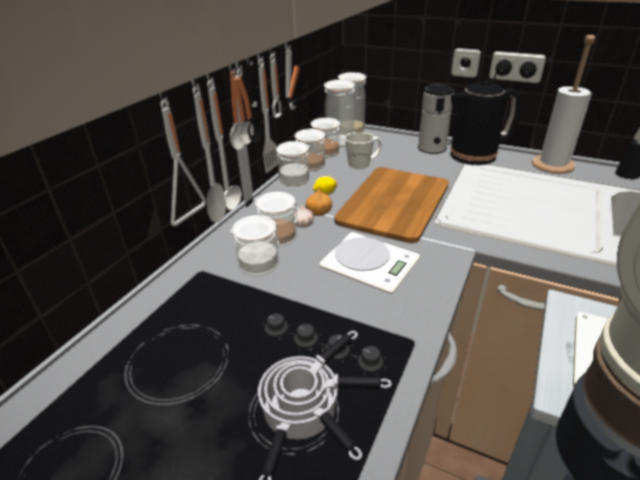

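View pics/top0.png

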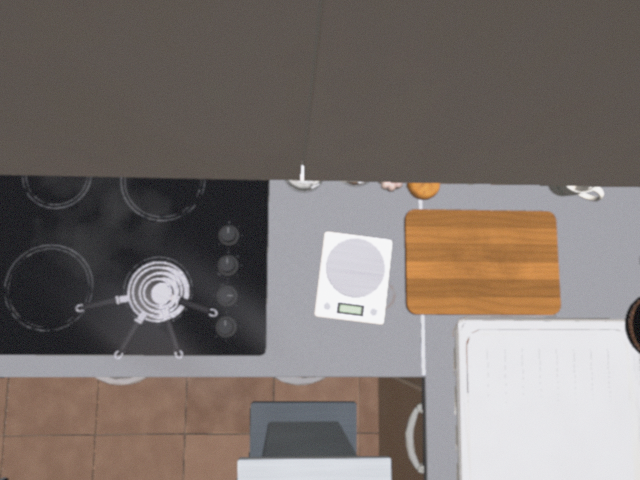

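The scene view shows the nest at about (298,392), with four handles fanned toward (352,335), (388,383), (357,453) and (270,475). In the top view the nest is at (158,290), the scale plate at (355,267) and the board at (482,262). I need enlarged crops to tell which handle belongs to which pan.

```bash
cat > h.py <<'E'
import numpy as np,cv2
from workcell import status,camera,get_calibration
def cam(n):
    c=get_calibration(n);R=cv2.Rodrigues(c["rvec"])[0];K=np.array([[c["fx"],0,c["cx"]],[0,c["fy"],c["cy"]],[0,0,1]]);return K,R,c["tvec"],c["rvec"]
def ray(n,uv,z):
    K,R,t,_=cam(n);d=R.T@np.linalg.solve(K,[uv[0],uv[1],1]);o=-R.T@t
    return o+d*(z-o[2])/d[2]
def proj(n,P):
    K,R,t,r=cam(n);return cv2.projectPoints(np.array(P,float).reshape(-1,1,3),r,t,K,None)[0].reshape(-1,2)
def snap(n,f,box,s):
    im=camera(n)[:,:,::-1];cv2.imwrite("pics/raw_"+f,im);x0,y0,x1,y1=box
    cv2.imwrite("pics/"+f,cv2.resize(im[y0:y1,x0:x1],None,fx=s,fy=s,interpolation=cv2.INTER_CUBIC))
E
python3 - <<'E'
from h import *
a=cv2.imread("pics/top0.png")[240:365,65:235];b=cv2.imread("pics/scene0.png")[320:480,225:405]
f=lambda i,s:cv2.resize(i,None,fx=s,fy=s,interpolation=cv2.INTER_CUBIC)
cv2.imwrite("pics/c1.png",f(a,4.7));cv2.imwrite("pics/c2.png",f(b,3.7))
im=cv2.imread("pics/top0.png");hsv=cv2.cvtColor(im,cv2.COLOR_BGR2HSV)
# board
m=cv2.inRange(hsv,(5,90,60),(25,255,255));m[:200]=0
c=max(cv2.findContours(m,0,2)[0],key=cv2.contourArea);r=cv2.minAreaRect(c)
print("board",ray("top",r[0],.022),[ray("top",p,.022)[:2].round(3) for p in cv2.boxPoints(r)])
m=cv2.inRange(hsv,(0,0,200),(180,40,255));m[:,:300]=0;m[:,400:]=0;m[:225]=0;m[330:]=0
c=max(cv2.findContours(m,0,2)[0],key=cv2.contourArea);r=cv2.minAreaRect(c);print("scale",r,[ray("top",p,.018)[:2].round(3) for p in cv2.boxPoints(r)])
print([ray("top",p,.026)[:2].round(4) for p in [(326,267),(385,267),(355,238),(355,298)]])
E
```

```text
board [ 0.56107889 -0.36301402  0.022     ] [array([ 0.674, -0.194]), array([ 0.68 , -0.543]), array([ 0.45 , -0.531]), array([ 0.448, -0.19 ])]
scale ((353.75384521484375, 277.4692687988281), (70.82383728027344, 86.32816314697266), 7.125016689300537) [array([0.443, 0.005]), array([ 0.627, -0.017]), array([ 0.61, -0.17]), array([ 0.425, -0.145])]
[array([ 0.5461, -0.0208]), array([ 0.5474, -0.1478]), array([ 0.6095, -0.0831]), array([ 0.4807, -0.0828])]
```

View pics/c1.png

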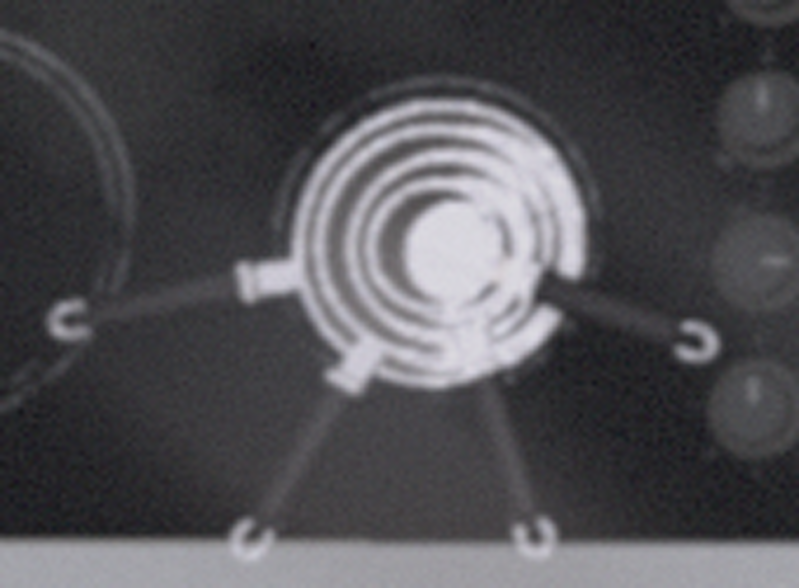

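View pics/c2.png

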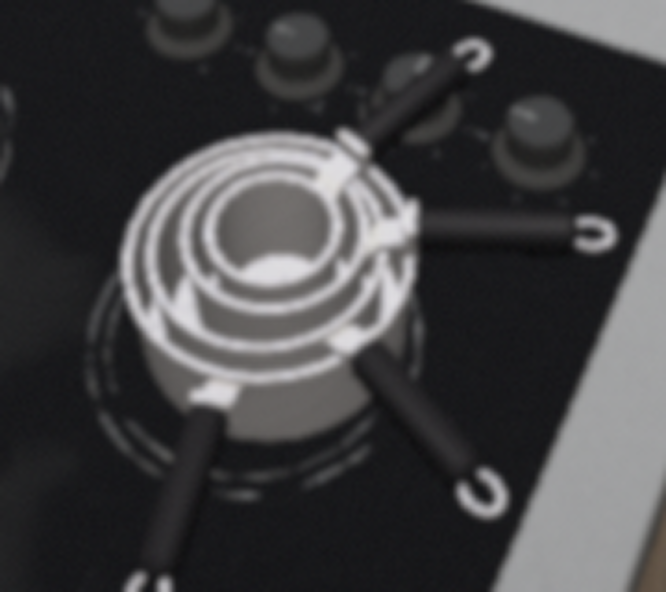

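Loops at radii that shrink clockwise from the left, so handle order is: left = largest, lower-left = second, lower-right = third, right = smallest. Crop c1 gives the bars, in crop pixels: second (345,392)-(262,520), third (485,385)-(530,515), smallest (550,290)-(680,335), nest centre (440,243).

Run:
```python
from h import *
T=lambda p:(p[0]/4.7+65,p[1]/4.7+240)
S=lambda p:(p[0]/3.7+225,p[1]/3.7+320)
# name: topA,topB, sceneA,sceneB , z centre, mid radius
D=dict(L=((240,281),(85,318),(207,405),(157,570),.066,.113),second=((347,390),(260,522),(360,345),(465,470),.071,.102),third=((484,383),(532,520),(418,225),(575,231),.076,.091),small=((550,290),(680,335),(368,145),(465,70),.081,.080))
for k,(a,b,c,d,z,r) in D.items():
    for nm,f,p,q in(("top",T,a,b),("scene",S,c,d)):
        A=ray(nm,f(p),z+.007)[:2];B=ray(nm,f(q),z+.007)[:2];u=(B-A)/np.linalg.norm(B-A);M=(A+B)/2
        print(k,nm,"mid",M.round(4),"len",np.linalg.norm(B-A).round(3),"ang",np.degrees(np.arctan2(u[1],u[0])).round(1),"axis",(M-r*u).round(4))
print("largest rim",ray("top",T((440,243)),.057),ray("scene",S((270,257)),.057))
```

```text
L top mid [0.4634 0.4331] len 0.065 ang 104.2 axis [0.4911 0.3236]
L scene mid [0.4631 0.4366] len 0.063 ang 104.6 axis [0.4916 0.3272]
second top mid [0.3985 0.37  ] len 0.064 ang 148.9 axis [0.4859 0.3173]
second scene mid [0.4005 0.3765] len 0.063 ang 152.6 axis [0.4911 0.3296]
third top mid [0.4007 0.2847] len 0.061 ang -158.6 axis [0.4854 0.318 ]
third scene mid [0.4005 0.2936] len 0.063 ang -157.6 axis [0.4847 0.3283]
small top mid [0.4587 0.2417] len 0.058 ang -108.6 axis [0.4843 0.3175]
small scene mid [0.454  0.2531] len 0.06 ang -110.2 axis [0.4817 0.3282]
largest rim [0.48903514 0.32196307 0.057     ] [0.48766109 0.32835757 0.057     ]
```

Run:
```python
from h import *
T=lambda p:(p[0]/4.7+65,p[1]/4.7+240)
S=lambda p:(p[0]/3.7+225,p[1]/3.7+320)
def P(n):K,R,t,_=cam(n);return K@np.c_[R,t]
def tri(a,b):
    X=cv2.triangulatePoints(P("top"),P("scene"),np.array(a,float),np.array(b,float)).ravel();X=X[:3]/X[3];return X.round(4),(proj("top",X)-a).round(1)
for n in("top","scene"):
    K,R,t,_=cam(n);print(n,"campos",-R.T@t)
for k,a,b in(("loopsmall",(697,343),(473,52)),("loopthird",(535,540),(597,234)),("loop2",(252,540),(482,495)),("rimL",(440,243),(270,257))):print(k,tri(T(a),S(b)))
print("board far-left etc",tri((405,212),(372,168)),tri((560,312),(419,238)))
print("scale plate",tri((355,267.5),(362,255)), ray("scene",(362,255),.026))
```

```text
top campos [0.42000345 0.06406108 1.33626015]
scene campos [0.24703923 0.69993866 0.6462114 ]
loopsmall (array([0.4465, 0.2079, 0.0813]), array([[-0. , -0.1]]))
loopthird (array([0.364 , 0.2734, 0.0754]), array([[-0. , -0.1]]))
loop2 (array([0.364 , 0.3919, 0.0691]), array([[-0.1, -0.3]]))
rimL (array([0.4898, 0.3236, 0.0498]), array([[-0.1, -0.2]]))
board far-left etc (array([ 0.6114, -0.1659,  0.1984]), array([[ 3.7, 12.7]])) (array([ 0.492 , -0.6684, -0.2936]), array([[ -2.6, -11.2]]))
scale plate (array([ 0.5467, -0.0841,  0.0162]), array([[-0., -0.]])) [ 0.54219091 -0.07183537  0.026     ]
```

```bash
python3 -m creep '[[2.8,-2.1,0,0,0,8.1],[2.8,-2.1,0,0,0,8.1],[2.8,-2.1,0,0,0,8.1],[2.8,-2.1,0,0,0,8.1],[2.8,-2.1,0,0,0,8.1],[2.8,-2.1,0,0,0,8.1],[2.8,-2.1,0,0,0,8.1],[2.8,-2.1,0,0,0,8.1]]' -0.2
python3 -m creep '[[2.8,-2.1,0,0,0,8.1],[2.8,-2.1,-2,0,0,8.1],[2.8,-2.1,-4,0,0,8.1],[0,0,-2,0,0,0],[0,0,0,0,0,0],[0,0,0,0,0,0]]'
cat > s.py <<'E'
from h import *
from scipy.spatial.transform import Rotation as Ro
o=status.get_obs();R=Ro.from_quat(o["tool_rot"]).as_matrix()
print("t",round(o["clock"],2),"tcp",(o["eef_pos"]*100).round(2),"yaw",np.degrees(np.arctan2(R[1,0],R[0,0])).round(2)%360,"zax",R[:,2].round(3),"F",o["ft_force"].round(1),"w",round(o["grip_width"]*1e3,1),"g",round(o["grasp_force"],1),"q",np.degrees(o["joint_pos"]).round(0))
E
python3 s.py
```

```text
clock: 0.9
eef_pos: [0.3767, 0.3071, 0.2309]
tool_rot: [-0.402, 0.916, -0.0, -0.0]
ft_force: [0.7, 0.6, -0.8]
grip_width: 0.0344
grasp_force: 0.0
clock: 1.5
eef_pos: [0.4579, 0.2465, 0.1536]
tool_rot: [-0.584, 0.812, 0.0, -0.001]
ft_force: [-0.4, -0.2, 0.1]
grip_width: 0.0342
grasp_force: 0.0
t 1.5 tcp [45.79 24.65 15.36] yaw 251.4 zax [-0.001 -0.001 -1.   ] F [-0.4 -0.2  0.1] w 34.2 g 0.0 q [ 28.  19.  -5.  66.   0. -43.]
```

```bash
python3 -m creep '[[0,-0.2,-2,0,0,0],[0,0,-3,0,0,0],[0,0,0,0,0,0]]'
python3 -c "
from h import *
snap('scene','g1.png',(225,270,425,470),3)"
```

```text
clock: 1.8
eef_pos: [0.4562, 0.2444, 0.1022]
tool_rot: [-0.584, 0.812, 0.0, -0.002]
ft_force: [-1.0, -0.1, -0.5]
grip_width: 0.0343
grasp_force: 0.0
```

View pics/g1.png

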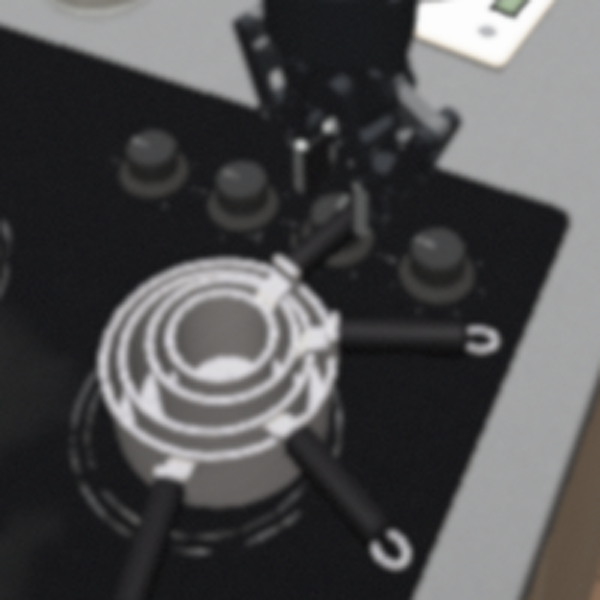

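The fingers (crop (300,165) and (360,210)) straddle the smallest pan's bar. I'll go down, close and do a small test lift.

```bash
python3 -m creep '[[0.2,0,-2,0,0,0],[0,0,-1.9,0,0,0],[0,0,0,0,0,0]]'; python3 s.py
python3 -m creep '[[0,0,0,0,0,0],[0,0,0,0,0,0],[0,0,0,0,0,0],[0,0,0,0,0,0],[0,0,0,0,0,0]]' -1;  python3 -m creep '[[0,0,0.5,0,0,0],[0,0,0.5,0,0,0],[0,0,0.5,0,0,0],[0,0,0,0,0,0]]'; python3 s.py
```

```text
clock: 2.15
eef_pos: [0.4597, 0.2449, 0.0649]
tool_rot: [-0.584, 0.812, 0.0, -0.001]
ft_force: [-1.0, -0.4, 0.5]
grip_width: 0.0344
grasp_force: 0.0
t 2.15 tcp [45.97 24.49  6.49] yaw 251.45999999999998 zax [-0.001 -0.001 -1.   ] F [-1.  -0.4  0.5] w 34.4 g 0.0 q [ 28.  24. -12.  54.   0. -43.]
clock: 2.65
eef_pos: [0.4613, 0.2451, 0.0663]
tool_rot: [-0.584, 0.812, -0.0, 0.001]
ft_force: [-1.8, -0.9, 6.7]
grip_width: 0.0148
grasp_force: 63.2
clock: 3.05
eef_pos: [0.4608, 0.2448, 0.0805]
tool_rot: [-0.584, 0.812, -0.0, 0.001]
ft_force: [0.4, 0.3, -0.3]
grip_width: 0.0148
grasp_force: 62.3
t 3.05 tcp [46.08 24.48  8.05] yaw 251.41 zax [ 0.001  0.001 -1.   ] F [ 0.4  0.3 -0.3] w 14.8 g 62.3 q [ 28.  23. -11.  56.  -0. -43.]
```

```bash
python3 -m creep '[[0,0,2,0,0,0],[0,0,3,0,0,0],[0,0,4,0,0,0],[0,0,4,0,0,0],[0,-2,1,0,0,-4],[0,-4,0,0,0,-8],[0,-4,0,0,0,-8],[0,-4,0,0,0,-8]]'
python3 -m creep '[[0,-4,0,0,0,-8],[0,-4,0,0,0,-8],[0,-4,0,0,0,-8],[0,-4,0,0,0,-8],[0,-4,0,0,0,-8],[0.5,-4,0,0,0,-3.4],[0.5,-4,0,0,0,0],[0.5,-4,0,0,0,0]]'
python3 -m creep '[[0.5,-3.5,0,0,0,0],[0,-2,-1,0,0,0],[0,-1.5,-3,0,0,0],[0,0,-3,0,0,0],[0,0,-3,0,0,0],[0,0,0,0,0,0],[0,0,0,0,0,0]]';python3 s.py
python3 -c "
from h import *
snap('scene','g2.png',(300,130,480,290),3.5)"
```

```text
clock: 3.85
eef_pos: [0.46, 0.1034, 0.2196]
tool_rot: [-0.368, 0.93, -0.0, -0.0]
ft_force: [0.2, -0.3, -0.4]
grip_width: 0.0147
grasp_force: 62.2
clock: 4.65
eef_pos: [0.475, -0.217, 0.2195]
tool_rot: [0.0, 1.0, 0.0, -0.0]
ft_force: [0.4, -0.3, 0.3]
grip_width: 0.0151
grasp_force: 62.3
clock: 5.35
eef_pos: [0.4799, -0.2852, 0.1195]
tool_rot: [-0.0, 1.0, 0.0, -0.001]
ft_force: [0.8, -0.9, -0.3]
grip_width: 0.0144
grasp_force: 62.3
t 5.35 tcp [ 47.99 -28.52  11.95] yaw 180.01 zax [-0.001  0.001 -1.   ] F [ 0.8 -0.9 -0.3] w 14.4 g 62.3 q [-31.  24.  -2.  64.   0. -31.]
```

View pics/g2.png

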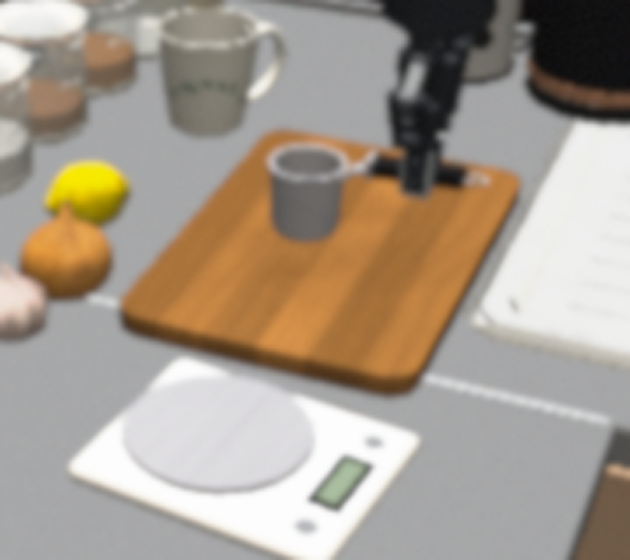

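The pan hangs level over the board, with its rim near crop (308,165). I'll bring it 3 cm nearer the scale and lower it.

```bash
python3 -m creep '[[0,2,0,0,0,0],[0,1.2,-1.5,0,0,0],[0,0,-2,0,0,0],[0,0,-0.9,0,0,0],[0,0,-0.2,0,0,0],[0,0,-0.2,0,0,0],[0,0,0,0,0,0]]';python3 s.py
```

```text
clock: 6.1
eef_pos: [0.481, -0.254, 0.0726]
tool_rot: [0.0, 1.0, -0.0, 0.001]
ft_force: [0.1, -0.3, -0.0]
grip_width: 0.0146
grasp_force: 62.3
t 6.1 tcp [ 48.1  -25.4    7.26] yaw 179.99 zax [ 0.001 -0.001 -1.   ] F [ 0.1 -0.3 -0. ] w 14.6 g 62.3 q [-28.  25.  -8.  57.   0. -28.]
```

```bash
python3 -m creep '[[0,0,-0.2,0,0,0],[0,0,-0.1,0,0,0],[0,0,0,0,0,0]]';python3 s.py
```

```text
clock: 6.4
eef_pos: [0.4807, -0.254, 0.0699]
tool_rot: [0.0, 1.0, -0.001, 0.001]
ft_force: [-1.9, 0.4, 4.8]
grip_width: 0.0147
grasp_force: 63.2
t 6.4 tcp [ 48.07 -25.4    6.99] yaw 179.98 zax [ 0.001 -0.001 -1.   ] F [-1.9  0.4  4.8] w 14.7 g 63.2 q [-28.  26.  -8.  56.  -0. -28.]
```

```bash
python3 -m creep '[[0,0,0,0,0,0],[0,0,0,0,0,0],[0,0,0.5,0,0,0],[0,0,2.5,0,0,0],[0,0,4,0,0,0],[0,0,4,0,0,0],[0,3,2,0,0,3],[-0.5,4,0,0,0,3]]' -0.2
python3 -m creep '[[-0.5,4,0,0,0,3],[-0.5,4,0,0,0,3],[-0.5,4,0,0,0,3],[-0.5,4,0,0,0,3],[-0.5,4,0,0,0,3],[0,1,0,0,0,0],[0,0,0,0,0,0]]';python3 s.py
python3 -c "
from h import *
snap('top','t1.png',(65,200,465,365),2)"
```

```text
clock: 7.2
eef_pos: [0.4782, -0.1849, 0.2028]
tool_rot: [-0.052, 0.999, -0.002, 0.004]
ft_force: [1.7, 0.1, -1.2]
grip_width: 0.0343
grasp_force: 0.0
clock: 7.9
eef_pos: [0.4503, 0.0278, 0.199]
tool_rot: [-0.184, 0.983, -0.0, 0.0]
ft_force: [0.1, 0.2, -0.5]
grip_width: 0.0341
grasp_force: 0.0
t 7.9 tcp [45.03  2.78 19.9 ] yaw 201.17 zax [ 0.001 -0.    -1.   ] F [ 0.1  0.2 -0.5] w 34.1 g 0.0 q [  4.   9. -10.  70.  -0. -18.]
```

View pics/t1.png

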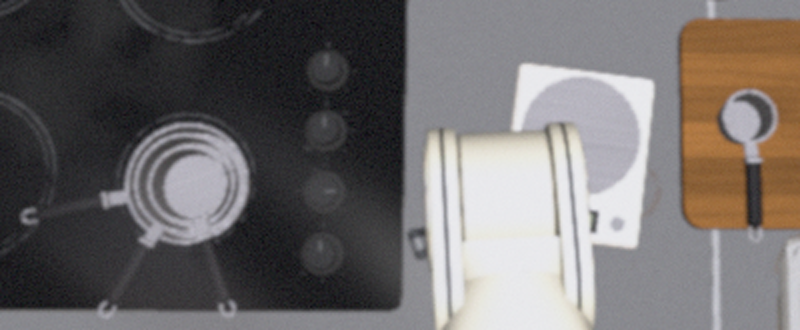

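The smallest pan stands on the board (rim at crop (749,118)). The nest has not moved, and the third pan's loop is still at (228,308).

```bash
python3 -m creep '[[-0.8,4,0,0,0,0.3],[-0.8,4,0,0,0,0],[-0.8,4,0,0,0,0],[-0.8,4,0,0,0,0],[-0.8,4,-1,0,0,0],[-0.8,4,-3,0,0,0],[-0.3,1.9,-3,0,0,0],[0,0,0,0,0,0]]'; python3 s.py; python3 -m creep '[[0,0,-2,0,0,0],[0,0,0,0,0,0]]'; python3 s.py
python3 -c "
from h import *
snap('scene','g3.png',(225,270,425,470),3)"
```

```text
clock: 8.75
eef_pos: [0.3975, 0.2843, 0.1251]
tool_rot: [-0.185, 0.983, -0.002, -0.003]
ft_force: [0.3, -0.6, 0.3]
grip_width: 0.0345
grasp_force: 0.0
t 8.75 tcp [39.75 28.43 12.51] yaw 201.37 zax [-0.006 -0.004 -1.   ] F [ 0.3 -0.6  0.3] w 34.5 g 0.0 q [ 36.  17. -12.  62.  -0.  14.]
clock: 8.95
eef_pos: [0.3992, 0.2827, 0.1077]
tool_rot: [-0.184, 0.983, -0.001, -0.002]
ft_force: [-0.8, 0.0, 0.2]
grip_width: 0.0341
grasp_force: 0.0
t 8.95 tcp [39.92 28.27 10.77] yaw 201.16 zax [-0.003 -0.003 -1.   ] F [-0.8  0.   0.2] w 34.1 g 0.0 q [ 35.  18. -13.  59.  -0.  14.]
```

View pics/g3.png

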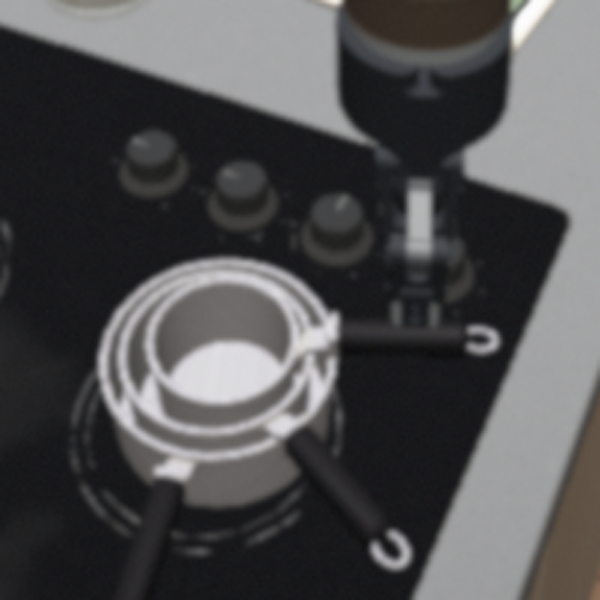

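Run:
```python
from h import *
y=np.array([np.sin(np.radians(21.2)),-np.cos(np.radians(21.2)),0])
c=np.array([.3992,.2827,.1077+.008])
for s in(-.024,0,.024):print(((proj("scene",c+s*y)-(225,270))*3).round(0))
print("on bar plane below tcp",((proj("scene",[.3992,.2827,.084])-(225,270))*3).round(0),"mid bar pred",((proj("scene",[.3993,.2873,.084])-(225,270))*3).round(0))
```

```text
[[414. 316.]]
[[415. 276.]]
[[415. 239.]]
on bar plane below tcp [[413. 318.]] mid bar pred [[410. 325.]]
```

The near fingertip (crop (415,325)) overlaps the bar edge. The bar top sits about 5 mm farther in +y, so I'll shift over before descending.

```bash
python3 -m creep '[[0,0.5,0,0,0,0],[0,0,-1,0,0,0],[0,0,-2,0,0,0],[0,0,-1.3,0,0,0],[0,0,0,0,0,0]]'; python3 s.py
python3 -m creep '[[0,0,0,0,0,0],[0,0,0,0,0,0],[0,0,0,0,0,0],[0,0,0,0,0,0],[0,0,0,0,0,0]]' -1;python3 s.py;  python3 -m creep '[[0,0,0.5,0,0,0],[0,0,0.5,0,0,0],[0,0,0.5,0,0,0],[0,0,0,0,0,0]]'; python3 s.py
```

```text
clock: 9.5
eef_pos: [0.3984, 0.2891, 0.0646]
tool_rot: [-0.185, 0.983, -0.001, -0.001]
ft_force: [-0.6, 0.7, 0.3]
grip_width: 0.0343
grasp_force: 0.0
t 9.5 tcp [39.84 28.91  6.46] yaw 201.29 zax [-0.002 -0.002 -1.   ] F [-0.6  0.7  0.3] w 34.3 g 0.0 q [ 36.  21. -16.  53.  -0.  15.]
clock: 10.0
eef_pos: [0.3999, 0.2904, 0.0667]
tool_rot: [-0.185, 0.983, 0.0, 0.001]
ft_force: [0.8, -0.8, 1.7]
grip_width: 0.0143
grasp_force: 62.7
t 10.0 tcp [39.99 29.04  6.67] yaw 201.31 zax [ 0.001  0.001 -1.   ] F [ 0.8 -0.8  1.7] w 14.3 g 62.7 q [ 36.  21. -16.  53.  -0.  15.]
clock: 10.4
eef_pos: [0.3999, 0.2905, 0.0819]
tool_rot: [-0.185, 0.983, 0.0, 0.001]
ft_force: [-0.1, 0.2, -1.3]
grip_width: 0.0142
grasp_force: 62.4
t 10.4 tcp [39.99 29.05  8.19] yaw 201.31 zax [ 0.001  0.001 -1.   ] F [-0.1  0.2 -1.3] w 14.2 g 62.4 q [ 36.  20. -15.  55.   0.  15.]
```

```bash
python3 -m creep '[[0,0,2,0,0,0],[0,0,3,0,0,0],[0,0,4,0,0,0],[0,0,4,0,0,0],[0,-2,1,0,0,0],[0.5,-4,0,0,0,-3],[0.5,-4,0,0,0,-3],[0.5,-4,0,0,0,-3]]'
python3 -m creep '[[0.5,-4,0,0,0,-3],[0.5,-4,0,0,0,-3],[0.5,-4,0,0,0,-3],[0.5,-4,0,0,0,-3.3],[0.5,-4,0,0,0,0],[0.5,-4,0,0,0,0],[0.5,-4,0,0,0,0],[0.5,-4,0,0,0,0]]'
python3 -m creep '[[0.5,-4,0,0,0,0],[0.5,-4,0,0,0,0],[0.5,-4,0,0,0,0],[0.5,-4,0,0,0,0],[0,-2.5,0,0,0,0],[0,-1.5,0,0,0,0],[0,0,0,0,0,0],[0,0,0,0,0,0]]';python3 s.py
```

```text
clock: 11.2
eef_pos: [0.4142, 0.1489, 0.2212]
tool_rot: [-0.107, 0.994, -0.0, 0.0]
ft_force: [0.5, 0.2, -0.9]
grip_width: 0.0146
grasp_force: 62.3
clock: 12.0
eef_pos: [0.4542, -0.1716, 0.221]
tool_rot: [0.0, 1.0, 0.0, -0.0]
ft_force: [1.3, 1.1, -1.0]
grip_width: 0.0145
grasp_force: 62.4
clock: 12.8
eef_pos: [0.4742, -0.3691, 0.2207]
tool_rot: [-0.0, 1.0, 0.001, -0.0]
ft_force: [-0.2, -0.4, -2.8]
grip_width: 0.0142
grasp_force: 62.4
t 12.8 tcp [ 47.42 -36.91  22.07] yaw 180.02 zax [-0.001  0.001 -1.   ] F [-0.2 -0.4 -2.8] w 14.2 g 62.4 q [-38.  26.  16.  80.   0. -38.]
```

```bash
python3 -m creep '[[0,0,-2,0,0,0],[0,0,-4,0,0,0],[0,0,-4,0,0,0],[0,0,-3,0,0,0],[0,0,-1,0,0,0],[0,0,-0.3,0,0,0],[0,0,-0.2,0,0,0],[0,0,0,0,0,0]]';python3 s.py;python3 -m creep '[[0,0,-0.1,0,0,0],[0,0,-0.1,0,0,0],[0,0,0,0,0,0]]';python3 s.py
```

```text
clock: 13.6
eef_pos: [0.4757, -0.3705, 0.078]
tool_rot: [-0.0, 1.0, -0.001, 0.001]
ft_force: [0.3, 0.4, -1.6]
grip_width: 0.0143
grasp_force: 62.4
t 13.6 tcp [ 47.57 -37.05   7.8 ] yaw 180.03 zax [ 0.003 -0.002 -1.   ] F [ 0.3  0.4 -1.6] w 14.3 g 62.4 q [-38.  31.   2.  61.   0. -38.]
clock: 13.9
eef_pos: [0.4746, -0.3702, 0.0746]
tool_rot: [0.0, 1.0, -0.0, 0.0]
ft_force: [0.1, -0.7, -1.2]
grip_width: 0.0145
grasp_force: 62.4
t 13.9 tcp [ 47.46 -37.02   7.46] yaw 180.0 zax [ 0.001 -0.001 -1.   ] F [ 0.1 -0.7 -1.2] w 14.5 g 62.4 q [-38.  31.   2.  61.   0. -38.]
```

```bash
python3 -m creep '[[0,0,-0.1,0,0,0],[0,0,0,0,0,0]]';python3 s.py; python3 -m creep '[[0,0,0,0,0,0],[0,0,0,0,0,0],[0,0,0.5,0,0,0],[0,0,2.5,0,0,0],[0,0,4,0,0,0],[0,0,4,0,0,0],[0,3,2,0,0,0],[-0.5,4,0,0,0,-3]]' -0.2
python3 -m creep '[[-0.5,4,0,0,0,-3],[-0.5,4,0,0,0,-3],[-0.5,4,0,0,0,-3],[-0.5,4,0,0,0,-3],[-0.5,4,0,0,0,-3],[-0.5,4,0,0,0,-3],[-0.5,4,0,0,0,-3],[-0.5,4,0,0,0,-3]]'
python3 -m creep '[[-0.5,4,0,0,0,-3],[-0.5,4,0,0,0,0],[-0.5,4,0,0,0,0],[-0.5,4,0,0,0,0],[-0.5,4,0,0,0,0],[-0.5,4,0,0,0,0],[0,4,0,0,0,0],[0,3,-2,0,0,0]]'
python3 -m creep '[[0,0,-2,0,0,0],[0,0,-3,0,0,0],[0,0,-1.5,0,0,0],[0,0,0,0,0,0]]'; python3 s.py
python3 -c "
from h import *
snap('scene','g4.png',(225,280,425,480),3)"
```

```text
clock: 14.1
eef_pos: [0.4744, -0.3703, 0.074]
tool_rot: [0.0, 1.0, -0.0, 0.0]
ft_force: [-2.7, 1.0, 4.5]
grip_width: 0.0143
grasp_force: 63.2
t 14.1 tcp [ 47.44 -37.03   7.4 ] yaw 179.99 zax [ 0.001 -0.001 -1.   ] F [-2.7  1.   4.5] w 14.3 g 63.2 q [-38.  31.   2.  61.  -0. -38.]
clock: 14.9
eef_pos: [0.4721, -0.3019, 0.2074]
tool_rot: [0.028, 1.0, -0.002, 0.004]
ft_force: [1.0, 0.5, 0.6]
grip_width: 0.0345
grasp_force: 0.0
clock: 15.7
eef_pos: [0.4291, 0.0217, 0.2035]
tool_rot: [0.235, 0.972, 0.0, 0.001]
ft_force: [0.5, -0.1, 0.9]
grip_width: 0.0339
grasp_force: 0.0
clock: 16.5
eef_pos: [0.4007, 0.3341, 0.1858]
tool_rot: [0.258, 0.966, 0.003, 0.002]
ft_force: [0.3, 0.4, 0.6]
grip_width: 0.0341
grasp_force: 0.0
clock: 16.9
eef_pos: [0.3977, 0.3291, 0.1157]
tool_rot: [0.259, 0.966, -0.002, -0.002]
ft_force: [-0.4, -1.4, 0.2]
grip_width: 0.0341
grasp_force: 0.0
t 16.9 tcp [39.77 32.91 11.57] yaw 150.03 zax [-0.004 -0.003 -1.   ] F [-0.4 -1.4  0.2] w 34.1 g 0.0 q [40. 20. -9. 61.  0. 70.]
```

View pics/g4.png

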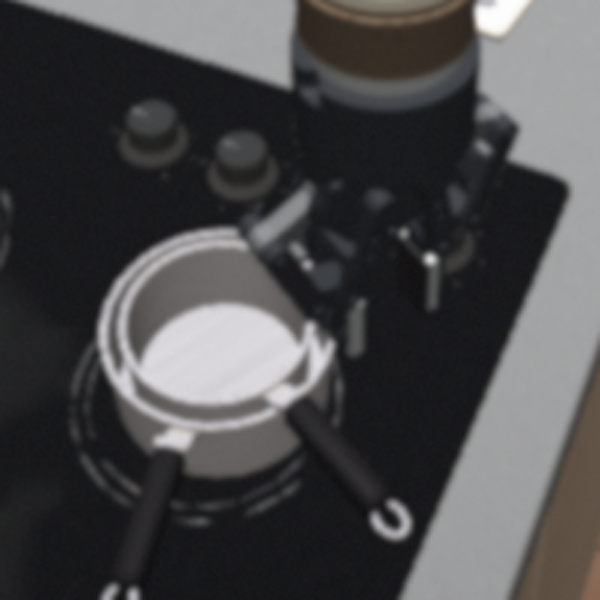

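The gripper is about 4 cm short in y. The second pan's bar runs from crop (297,400) to (380,500), with its loop at (390,518).

```bash
python3 - <<'E'
from h import *
A=ray("scene",(297/3+225,400/3+280),.075);B=ray("scene",(380/3+225,500/3+280),.075);L=ray("scene",(390/3+225,518/3+280),.071)
u=(B-A)/np.linalg.norm(B-A);print(A,B,(A+B)/2,np.degrees(np.arctan2(u[1],u[0])),L, L[:2]-.036*u[:2])
E
python3 -m creep '[[0,2,0,0,0,0],[0,2.2,0,0,0,0],[0,0,-0.5,0,0,0],[0,0,0,0,0,0]]'; python3 s.py
```

```text
[0.42732522 0.35927816 0.075     ] [0.37212337 0.38844096 0.075     ] [0.39972429 0.37385956 0.075     ] 152.15277813430478 [0.36572586 0.39207456 0.071     ] [0.39755693 0.3752584 ]
clock: 17.35
eef_pos: [0.3995, 0.3722, 0.1135]
tool_rot: [0.258, 0.966, 0.0, 0.0]
ft_force: [0.5, -0.9, -0.1]
grip_width: 0.0341
grasp_force: 0.0
t 17.35 tcp [39.95 37.22 11.35] yaw 150.04 zax [ 0.001  0.    -1.   ] F [ 0.5 -0.9 -0.1] w 34.1 g 0.0 q [43. 23. -4. 62. -0. 73.]
```

```bash
python3 -m creep '[[0,0.2,0,0,0,0.8],[0,0,-2,0,0,0],[0,0,-2,0,0,0],[0,0,-1.4,0,0,0],[0,0,0,0,0,0]]'; python3 s.py
python3 -m creep '[[0,0,0,0,0,0],[0,0,0,0,0,0],[0,0,0,0,0,0],[0,0,0,0,0,0],[0,0,0,0,0,0]]' -1;python3 s.py;  python3 -m creep '[[0,0,0.5,0,0,0],[0,0,0.5,0,0,0],[0,0,0.5,0,0,0],[0,0,0,0,0,0]]'; python3 s.py
```

```text
clock: 17.85
eef_pos: [0.3982, 0.3722, 0.0574]
tool_rot: [0.252, 0.968, -0.002, -0.001]
ft_force: [-0.8, -0.3, 0.2]
grip_width: 0.034
grasp_force: 0.0
t 17.85 tcp [39.82 37.22  5.74] yaw 150.78 zax [-0.003 -0.003 -1.   ] F [-0.8 -0.3  0.2] w 34.0 g 0.0 q [43. 27. -8. 55. -0. 72.]
clock: 18.35
eef_pos: [0.3998, 0.3744, 0.0599]
tool_rot: [0.252, 0.968, 0.001, 0.0]
ft_force: [0.4, 0.2, 1.9]
grip_width: 0.0144
grasp_force: 63.2
t 18.35 tcp [39.98 37.44  5.99] yaw 150.8 zax [ 0.001  0.001 -1.   ] F [0.4 0.2 1.9] w 14.4 g 63.2 q [43. 27. -8. 55. -0. 72.]
clock: 18.75
eef_pos: [0.3998, 0.3746, 0.0749]
tool_rot: [0.252, 0.968, 0.001, 0.0]
ft_force: [0.6, 0.1, -0.9]
grip_width: 0.0145
grasp_force: 62.8
t 18.75 tcp [39.98 37.46  7.49] yaw 150.81 zax [ 0.001  0.001 -1.   ] F [ 0.6  0.1 -0.9] w 14.5 g 62.8 q [43. 26. -7. 57.  0. 72.]
```

```bash
python3 -m creep '[[0,0,2,0,0,0],[0,0,3,0,0,0],[0,0,3,0,0,0],[0,0,3,0,0,0],[0,-2,1,0,0,0],[0.5,-4,0,0,0,4],[0.5,-4,0,0,0,4],[0.5,-4,0,0,0,4]]'
python3 -m creep '[[0.5,-4,0,0,0,4],[0.5,-4,0,0,0,4],[0.5,-4,0,0,0,4],[0.5,-4,0,0,0,4],[0.5,-4,0,0,0,1.2],[0,-4,0,0,0,0],[0,-3,0,0,0,0],[0,-2,0,0,0,0]]'
python3 -m creep '[[0,-0.5,-1,0,0,0],[0,0,-3,0,0,0],[0,0,-3,0,0,0],[0,0,-1,0,0,0],[0,0,0,0,0,0],[0,0,0,0,0,0]]';python3 s.py
python3 -c "
from h import *
snap('top','t2.png',(290,200,490,350),4);snap('scene','g5.png',(300,130,480,290),3.5)"
```

```text
clock: 19.55
eef_pos: [0.4141, 0.2329, 0.194]
tool_rot: [0.147, 0.989, -0.0, 0.0]
ft_force: [0.3, 0.6, -1.6]
grip_width: 0.0144
grasp_force: 62.7
clock: 20.35
eef_pos: [0.4389, -0.0581, 0.194]
tool_rot: [0.001, 1.0, -0.0, -0.0]
ft_force: [0.0, -0.4, -2.7]
grip_width: 0.0146
grasp_force: 62.8
clock: 20.95
eef_pos: [0.44, -0.0605, 0.1147]
tool_rot: [-0.0, 1.0, -0.0, 0.0]
ft_force: [0.6, -0.1, -2.0]
grip_width: 0.0146
grasp_force: 62.7
t 20.95 tcp [44.   -6.05 11.47] yaw 180.05 zax [ 0.001 -0.    -1.   ] F [ 0.6 -0.1 -2. ] w 14.6 g 62.7 q [ -8.  13. -20.  58.   0.  -8.]
```

View pics/t2.png

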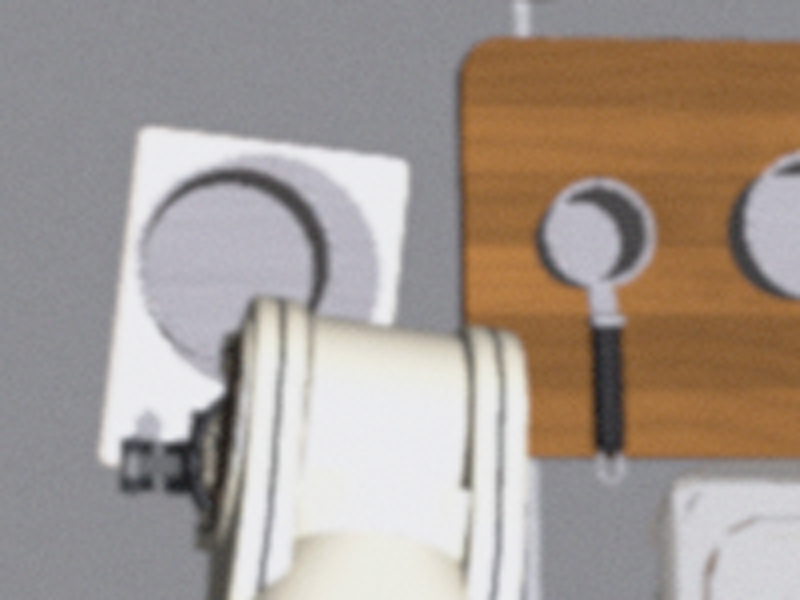

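View pics/g5.png

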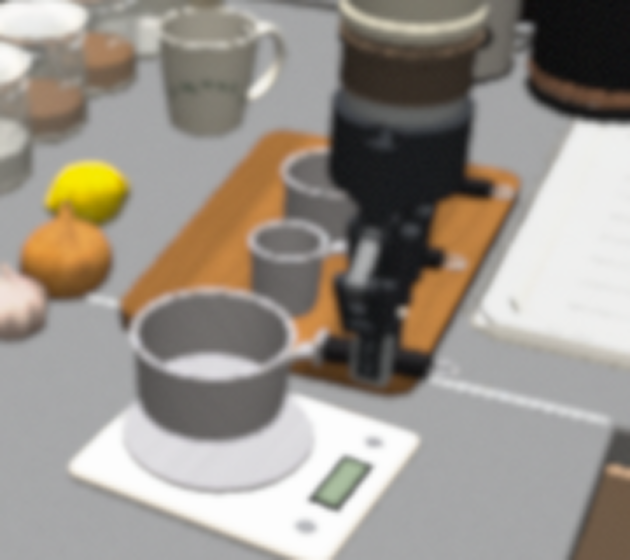

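The held pan's rim spans crop columns 138-328 with its top at row 168. The plate shows to its right, and both small pans stand level on the board.

Run:
```python
from h import *
c=lambda x,y:(x/4+290,y/4+200)
print(ray("top",c(138,258),.117),ray("top",c(328,258),.117),ray("top",c(233,168),.117))
# plate ellipse from the unobstructed image: grey plate vs white body
im=cv2.imread("pics/top0.png");g=im[235:300,322:390].astype(int);
m=((g.max(2)<212)&(g.max(2)>150)).astype(np.uint8)*255
C=max(cv2.findContours(cv2.morphologyEx(m,2,np.ones((3,3))),0,1)[0],key=cv2.contourArea);e=cv2.fitEllipse(cv2.convexHull(C));print(e,ray("top",(e[0][0]+322,e[0][1]+235),.026))
```

```text
[ 0.54225869 -0.01188232  0.117     ] [ 0.54331093 -0.10691752  0.117     ] [ 0.58800918 -0.05930475  0.117     ]
((59.55454635620117, 1.1454545259475708), (3.5253639221191406, 28.299978256225586), 92.76931762695312) [ 0.61431566 -0.14090106  0.026     ]
```

```bash
python3 -m creep '[[0.5,-1.2,0,0,0,0],[0,-1.2,0,0,0,0],[0,0,-1.5,0,0,0],[0,0,-1.5,0,0,0],[0,0,-0.4,0,0,0],[0,0,0,0,0,0],[0,0,0,0,0,0]]';python3 s.py;python3 -m creep '[[0,0,-0.1,0,0,0],[0,0,-0.1,0,0,0],[0,0,-0.1,0,0,0],[0,0,0,0,0,0],[0,0,0,0,0,0]]';python3 s.py
```

```text
clock: 21.75
eef_pos: [0.4449, -0.0854, 0.0806]
tool_rot: [0.0, 1.0, -0.0, 0.0]
ft_force: [0.0, -0.8, -1.5]
grip_width: 0.0144
grasp_force: 62.8
t 21.75 tcp [44.49 -8.54  8.06] yaw 179.98 zax [ 0.001 -0.    -1.   ] F [ 0.  -0.8 -1.5] w 14.4 g 62.8 q [-11.  16. -21.  53.  -0. -11.]
clock: 22.25
eef_pos: [0.4444, -0.0848, 0.0771]
tool_rot: [-0.0, 1.0, 0.0, 0.0]
ft_force: [0.6, -0.2, -1.2]
grip_width: 0.0147
grasp_force: 62.8
t 22.25 tcp [44.44 -8.48  7.71] yaw 180.02 zax [ 0.  0. -1.] F [ 0.6 -0.2 -1.2] w 14.7 g 62.8 q [-11.  16. -21.  52.   0. -11.]
```

```bash
python3 -m creep '[[0,0,-0.1,0,0,0],[0,0,0,0,0,0]]';python3 s.py;python3 -m creep '[[0,0,-0.1,0,0,0],[0,0,0,0,0,0]]';python3 s.py
```

```text
clock: 22.45
eef_pos: [0.4445, -0.0849, 0.0761]
tool_rot: [-0.0, 1.0, -0.0, 0.0]
ft_force: [0.3, 0.7, -2.0]
grip_width: 0.0147
grasp_force: 62.9
t 22.45 tcp [44.45 -8.49  7.61] yaw 180.01 zax [ 0. -0. -1.] F [ 0.3  0.7 -2. ] w 14.7 g 62.9 q [-11.  16. -21.  52.   0. -11.]
clock: 22.65
eef_pos: [0.4444, -0.0849, 0.0757]
tool_rot: [-0.0, 1.0, -0.0, 0.0]
ft_force: [-2.2, -0.3, 4.5]
grip_width: 0.0143
grasp_force: 63.8
t 22.65 tcp [44.44 -8.49  7.57] yaw 180.01 zax [ 0. -0. -1.] F [-2.2 -0.3  4.5] w 14.3 g 63.8 q [-11.  16. -22.  52.  -0. -11.]
```

```bash
python3 -m creep '[[0,0,0,0,0,0],[0,0,0,0,0,0],[0,0,0.5,0,0,0],[0,0,2.5,0,0,0],[0,0,4,0,0,0],[0,0,4,0,0,0],[0,-3,2,0,0,0],[0.4,-4,0,0,0,0]]' -0.2
python3 -m creep '[[0.4,-4,0,0,0,0],[0.4,-4,0,0,0,0],[0.4,-4,0,0,0,0],[0.4,-4,0,0,0,0],[0.4,-3,0,0,0,0],[0.4,-2,0,0,0,0],[0,0,0,0,0,0]]'; python3 s.py
python3 - <<'E'
from h import *
snap('top','t3.png',(290,200,490,350),4)
E
```

```text
clock: 23.45
eef_pos: [0.4508, -0.1552, 0.2095]
tool_rot: [-0.002, 1.0, -0.001, 0.004]
ft_force: [0.8, 0.6, -0.5]
grip_width: 0.0341
grasp_force: 0.0
clock: 24.15
eef_pos: [0.4724, -0.3675, 0.2045]
tool_rot: [0.002, 1.0, -0.0, 0.0]
ft_force: [0.3, 0.3, 1.7]
grip_width: 0.0341
grasp_force: 0.0
t 24.15 tcp [ 47.24 -36.75  20.45] yaw 179.82 zax [ 0.    -0.001 -1.   ] F [0.3 0.3 1.7] w 34.1 g 0.0 q [-38.  26.  13.  78.  -0. -38.]
```

View pics/t3.png

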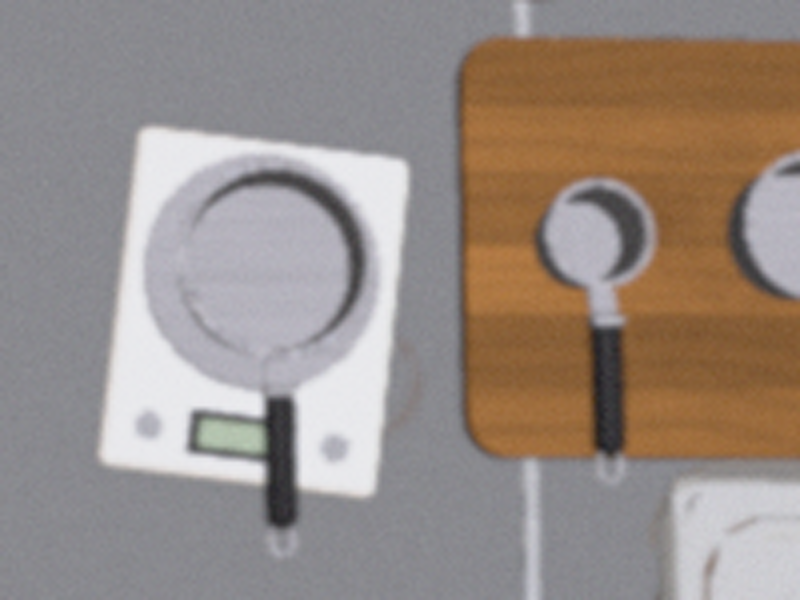

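The second pan sits on the plate: rim centre at about crop (272,264), plate spanning columns 144-380 and rows 153-391.

```bash
python3 - <<'E'
from h import *
c=lambda x,y:(x/4+290,y/4+200)
print("pan",ray("top",c(272.5,264),.077),"plate",ray("top",c(262,272),.026))
E
python3 -m creep '[[0.2,-0.3,-3,0,0,0],[0,0,-4,0,0,0],[0,0,-3,0,0,0],[0,0,-2,0,0,0],[0,0,-1,0,0,0],[0,0,0,0,0,0]]'; python3 s.py
```

```text
pan [ 0.54393846 -0.08373806  0.077     ] plate [ 0.54460163 -0.08406067  0.026     ]
clock: 24.8
eef_pos: [0.4737, -0.3662, 0.074]
tool_rot: [-0.001, 1.0, 0.001, -0.001]
ft_force: [-0.1, -0.3, -0.0]
grip_width: 0.0341
grasp_force: 0.0
t 24.8 tcp [ 47.37 -36.62   7.4 ] yaw 180.07 zax [-0.002  0.002 -1.   ] F [-0.1 -0.3 -0. ] w 34.1 g 0.0 q [-38.  31.   2.  61.   0. -38.]
```

```bash
python3 -m creep '[[0,-0.4,0,0,0,0],[0,0,0,0,0,0],[0,0,0,0,0,0]]'; python3 -m creep '[[0,0,0,0,0,0],[0,0,0,0,0,0],[0,0,0,0,0,0],[0,0,0,0,0,0],[0,0,0,0,0,0]]' -1;python3 s.py
python3 - <<'E'
from h import *
im=camera("top")[:,:,::-1];cv2.imwrite("pics/raw_t4.png",im)
g=cv2.cvtColor(im,6)[240:340,100:220];m=(g>110).astype(np.uint8)
m=cv2.morphologyEx(m,cv2.MORPH_CLOSE,np.ones((3,3)))
C=max(cv2.findContours(m,0,1)[0],key=lambda c:cv2.minEnclosingCircle(c)[1]);p=C[:,0,:].astype(float)
print("bbox",cv2.boundingRect(C))
c=np.median(p,0)
for _ in range(8):
    A=np.c_[2*p,np.ones(len(p))];s=np.linalg.lstsq(A,(p**2).sum(1),rcond=None)[0];c=s[:2];r=np.sqrt(s[2]+c@c);d=np.abs(np.linalg.norm(p-c,axis=1)-r);p=p[d<max(1,np.percentile(d,90))]
print(c+[100,240],r,len(p),d.max(),ray("top",c+[100,240],.057))
E
```

```text
clock: 25.1
eef_pos: [0.4753, -0.3727, 0.0766]
tool_rot: [0.0, 1.0, -0.001, 0.001]
ft_force: [-0.3, -1.1, 0.4]
grip_width: 0.0341
grasp_force: 0.0
clock: 25.6
eef_pos: [0.4745, -0.3721, 0.0757]
tool_rot: [-0.0, 1.0, -0.0, 0.0]
ft_force: [-2.4, 0.6, 4.9]
grip_width: 0.0141
grasp_force: 62.4
t 25.6 tcp [ 47.45 -37.21   7.57] yaw 180.0 zax [ 0.001 -0.001 -1.   ] F [-2.4  0.6  4.9] w 14.1 g 62.4 q [-38.  31.   2.  61.  -0. -38.]
bbox (15, 21, 74, 62)
[157.8199232  291.40475556] 30.340276154812802 154 0.9853768439049198 [0.4896248  0.32358432 0.057     ]
```

```bash
python3 -m creep '[[0,0,1,0,0,0],[0,0,3,0,0,0],[0,0,4,0,0,0],[0,0,4,0,0,0],[0,2,3,0,0,0],[-0.4,4,0,0,0,0],[-0.4,4,0,0,0,0],[-0.4,4,0,0,0,0]]'
python3 -m creep '[[-0.4,4,0,0,0,0],[-0.4,4,0,0,0,3],[-0.4,4,0,0,0,3],[-0.4,4,0,0,0,3],[-0.4,4,0,0,0,3],[-0.4,4,0,0,0,3],[-0.4,4,0,0,0,3],[-0.4,4,0,0,0,3.3]]'
python3 -m creep '[[-0.4,4,0,0,0,0],[-0.4,4,0,0,0,0],[-0.4,4,0,0,0,0],[-0.4,4,0,0,0,0],[-0.4,2.5,0,0,0,0],[-0.4,1.5,0,0,0,0],[0,0,0,0,0,0],[0,0,0,0,0,0]]';python3 s.py
```

```text
clock: 26.45
eef_pos: [0.4618, -0.2306, 0.225]
tool_rot: [0.0, 1.0, 0.0, -0.0]
ft_force: [0.3, 0.4, -0.8]
grip_width: 0.0143
grasp_force: 61.6
clock: 27.25
eef_pos: [0.4296, 0.0896, 0.225]
tool_rot: [-0.186, 0.983, -0.0, -0.0]
ft_force: [1.0, -1.1, -1.3]
grip_width: 0.0141
grasp_force: 61.5
clock: 28.05
eef_pos: [0.4061, 0.2874, 0.2248]
tool_rot: [-0.185, 0.983, -0.001, -0.0]
ft_force: [-0.9, -0.8, -1.5]
grip_width: 0.0142
grasp_force: 61.6
t 28.05 tcp [40.61 28.74 22.48] yaw 201.31 zax [-0.001 -0.001 -1.   ] F [-0.9 -0.8 -1.5] w 14.2 g 61.6 q [35. 14. -1. 76. -0. 14.]
```

Shift +0.4 cm in y, then lower into the largest pan, ending at TCP z of about 0.065.

```bash
python3 -m creep '[[0,0.3,-2,0,0,0],[0,0,-4,0,0,0],[0,0,-3,0,0,0],[0,0,-2.5,0,0,0],[0,0,-2,0,0,0],[0,0,-1,0,0,0],[0,0,0,0,0,0],[0,0,0,0,0,0]]';python3 s.py; python3 -m creep '[[0,0,-0.4,0,0,0],[0,0,-0.3,0,0,0],[0,0,0,0,0,0]]';python3 s.py
```

```text
clock: 28.85
eef_pos: [0.4071, 0.2908, 0.0809]
tool_rot: [-0.184, 0.983, 0.0, 0.001]
ft_force: [0.0, 0.5, -0.0]
grip_width: 0.0145
grasp_force: 61.6
t 28.85 tcp [40.71 29.08  8.09] yaw 201.24 zax [ 0.001  0.001 -1.   ] F [ 0.   0.5 -0. ] w 14.5 g 61.6 q [ 36.  21. -14.  55.  -0.  14.]
clock: 29.15
eef_pos: [0.4064, 0.2911, 0.0731]
tool_rot: [-0.185, 0.983, 0.0, 0.0]
ft_force: [0.2, -0.8, -2.1]
grip_width: 0.0144
grasp_force: 61.6
t 29.15 tcp [40.64 29.11  7.31] yaw 201.31 zax [ 0.  0. -1.] F [ 0.2 -0.8 -2.1] w 14.4 g 61.6 q [ 36.  21. -15.  54.  -0.  14.]
```

```bash
python3 -m creep '[[0,0,-0.3,0,0,0],[0,0,-0.3,0,0,0],[0,0,-0.1,0,0,0],[0,0,0,0,0,0]]';python3 s.py; python3 -m creep '[[0,0,-0.1,0,0,0],[0,0,0,0,0,0]]';python3 s.py
```

```text
clock: 29.55
eef_pos: [0.4062, 0.291, 0.0658]
tool_rot: [-0.185, 0.983, -0.0, -0.0]
ft_force: [-0.2, 0.1, -1.6]
grip_width: 0.0138
grasp_force: 61.6
t 29.55 tcp [40.62 29.1   6.58] yaw 201.31 zax [-0. -0. -1.] F [-0.2  0.1 -1.6] w 13.8 g 61.6 q [ 36.  22. -15.  53.  -0.  14.]
clock: 29.75
eef_pos: [0.4065, 0.2912, 0.0651]
tool_rot: [-0.185, 0.983, 0.0, 0.0]
ft_force: [-0.2, 0.1, -0.5]
grip_width: 0.0143
grasp_force: 61.6
t 29.75 tcp [40.65 29.12  6.51] yaw 201.31 zax [ 0.  0. -1.] F [-0.2  0.1 -0.5] w 14.3 g 61.6 q [ 36.  22. -15.  53.   0.  14.]
```

```bash
python3 -m creep '[[0,0,-0.1,0,0,0],[0,0,0,0,0,0]]';python3 s.py; python3 -m creep '[[0,0,0,0,0,0],[0,0,0,0,0,0],[0,0,0.5,0,0,0],[0,0,2.5,0,0,0],[0,0,4,0,0,0],[0,0,4,0,0,0],[0.5,-3,2,0,0,0],[0.6,-4,0.5,0,0,-3]]' -0.2
python3 -m creep '[[0.6,-4,0,0,0,-3],[0.6,-4,0,0,0,-3],[0.6,-4,0,0,0,-3],[0.6,-4,0,0,0,-3],[0.6,-4,0,0,0,-3],[0.6,-4,0,0,0,-3.3],[0.6,-4,0,0,0,0],[0.6,-4,0,0,0,0]]'
python3 -m creep '[[0.6,-4,0,0,0,0],[0.6,-4,0,0,0,0],[0.3,-4,0,0,0,0],[0,-2.5,0,0,0,0],[0,-1,0,0,0,0],[0,0,0,0,0,0],[0,0,0,0,0,0]]';python3 s.py
python3 - <<'E'
from h import *
snap('top','t5.png',(65,200,465,365),2)
E
```

```text
clock: 29.95
eef_pos: [0.4064, 0.2912, 0.0646]
tool_rot: [-0.185, 0.983, 0.0, 0.0]
ft_force: [-2.0, -1.5, 4.1]
grip_width: 0.0144
grasp_force: 62.4
t 29.95 tcp [40.64 29.12  6.46] yaw 201.31 zax [ 0.  0. -1.] F [-2.  -1.5  4.1] w 14.4 g 62.4 q [ 36.  22. -15.  53.   0.  14.]
clock: 30.75
eef_pos: [0.4195, 0.2226, 0.2027]
tool_rot: [-0.16, 0.987, 0.001, 0.004]
ft_force: [0.9, 0.2, -0.7]
grip_width: 0.034
grasp_force: 0.0
clock: 31.55
eef_pos: [0.4656, -0.1007, 0.1995]
tool_rot: [0.0, 1.0, -0.0, 0.0]
ft_force: [0.6, -0.1, -0.1]
grip_width: 0.034
grasp_force: 0.0
clock: 32.25
eef_pos: [0.4803, -0.253, 0.199]
tool_rot: [-0.0, 1.0, 0.0, -0.0]
ft_force: [-0.7, -0.6, -0.6]
grip_width: 0.0344
grasp_force: 0.0
t 32.25 tcp [ 48.03 -25.3   19.9 ] yaw 180.03 zax [-0.     0.001 -1.   ] F [-0.7 -0.6 -0.6] w 34.4 g 0.0 q [-28.  20.   3.  74.   0. -28.]
```

View pics/t5.png

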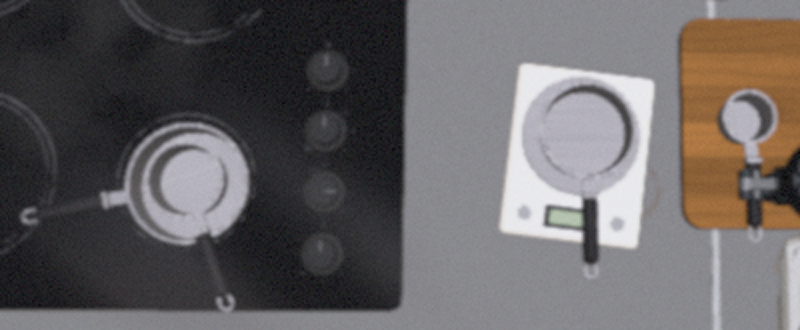

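The third pan sits centred in the largest (about crop (187,182)), with its handle toward (225,302). The gripper is over the smallest pan's bar.

```bash
python3 -m creep '[[0,0,-3,0,0,0],[0,0,-4,0,0,0],[0,0,-3,0,0,0],[0,0,-2,0,0,0],[0,-0.1,-0.9,0,0,0],[0,0,0,0,0,0],[0,0,0,0,0,0]]'; python3 s.py
python3 -m creep '[[0,0,0,0,0,0],[0,0,0,0,0,0],[0,0,0,0,0,0],[0,0,0,0,0,0],[0,0,0,0,0,0]]' -1;python3 s.py
```

```text
clock: 33.0
eef_pos: [0.4813, -0.2547, 0.0712]
tool_rot: [-0.001, 1.0, -0.0, 0.001]
ft_force: [0.8, -0.2, 1.3]
grip_width: 0.034
grasp_force: 0.0
t 33.0 tcp [ 48.13 -25.47   7.12] yaw 180.06 zax [ 0.002 -0.001 -1.   ] F [ 0.8 -0.2  1.3] w 34.0 g 0.0 q [-28.  26.  -8.  56.   0. -28.]
clock: 33.5
eef_pos: [0.4812, -0.2553, 0.0712]
tool_rot: [0.0, 1.0, -0.0, 0.001]
ft_force: [-1.3, 1.2, 5.6]
grip_width: 0.0143
grasp_force: 63.6
t 33.5 tcp [ 48.12 -25.53   7.12] yaw 180.0 zax [ 0.002 -0.001 -1.   ] F [-1.3  1.2  5.6] w 14.3 g 63.6 q [-28.  26.  -8.  56.   0. -28.]
```

Run:
```python
from h import *
c=lambda x,y:(x/4+290,y/4+200)
# smallest on board from t3 : rim centre, bar ends
print("rim",ray("top",c(598,235),.075),"bar",ray("top",c(607,325),.088),ray("top",c(608,452),.088))
```

```text
rim [ 0.56115815 -0.25460724  0.075     ] bar [ 0.51333984 -0.25492624  0.088     ] [ 0.44871154 -0.25389916  0.088     ]
```

```bash
python3 -m creep '[[0,0,1,0,0,0],[0,0,3,0,0,0],[0,0,4,0,0,0],[0,0,4,0,0,0],[0,2,3,0,0,0],[0,4,0,0,0,0],[0,4,0,0,0,0],[0,4,0,0,0,8]]'
python3 -m creep '[[-0.3,4,0,0,0,8],[-0.3,4,0,0,0,8],[-0.3,4,0,0,0,8],[-0.3,4,0,0,0,8],[-0.3,4,0,0,0,8],[-0.2,4,0,0,0,8],[0,4,0,0,0,8],[0,4,0,0,0,7.4]]'
python3 -m creep '[[0,2.5,0,0,0,0],[0,1.5,0,0,0,0],[0,0,0,0,0,0],[0,0,0,0,0,0]]';python3 s.py
```

```text
clock: 34.3
eef_pos: [0.4799, -0.1139, 0.2206]
tool_rot: [-0.071, 0.997, -0.0, 0.0]
ft_force: [1.3, -0.2, -0.6]
grip_width: 0.0144
grasp_force: 62.8
clock: 35.1
eef_pos: [0.4628, 0.2064, 0.2203]
tool_rot: [-0.586, 0.81, -0.0, -0.0]
ft_force: [1.1, -0.7, -0.7]
grip_width: 0.0147
grasp_force: 62.8
clock: 35.5
eef_pos: [0.4632, 0.2443, 0.2199]
tool_rot: [-0.583, 0.812, -0.0, -0.001]
ft_force: [-0.2, -0.2, -1.3]
grip_width: 0.0147
grasp_force: 62.8
t 35.5 tcp [46.32 24.43 21.99] yaw 251.39 zax [-0.001 -0.001 -1.   ] F [-0.2 -0.2 -1.3] w 14.7 g 62.8 q [ 28.  17.   3.  76.  -0. -44.]
```

```bash
python3 -m creep '[[0.1,0.3,-2,0,0,0],[0,0,-4,0,0,0],[0,0,-3,0,0,0],[0,0,-2.5,0,0,0],[0,0,-2,0,0,0],[0,0,-1,0,0,0],[0,0,0,0,0,0],[0,0,0,0,0,0]]';python3 s.py; python3 -m creep '[[0,0,-0.3,0,0,0],[0,0,-0.3,0,0,0],[0,0,0,0,0,0]]';python3 s.py
```

```text
clock: 36.3
eef_pos: [0.4651, 0.2477, 0.0759]
tool_rot: [-0.583, 0.812, -0.0, 0.001]
ft_force: [0.5, 0.0, 0.0]
grip_width: 0.0145
grasp_force: 62.8
t 36.3 tcp [46.51 24.77  7.59] yaw 251.34 zax [ 0.001  0.    -1.   ] F [0.5 0.  0. ] w 14.5 g 62.8 q [ 28.  24. -10.  56.  -0. -43.]
clock: 36.6
eef_pos: [0.4645, 0.2482, 0.0692]
tool_rot: [-0.584, 0.812, -0.0, 0.0]
ft_force: [-0.0, -0.6, -0.5]
grip_width: 0.0146
grasp_force: 62.8
t 36.6 tcp [46.45 24.82  6.92] yaw 251.41 zax [ 0.  0. -1.] F [-0.  -0.6 -0.5] w 14.6 g 62.8 q [ 28.  24. -11.  55.  -0. -43.]
```

```bash
python3 -m creep '[[0,0,-0.2,0,0,0],[0,0,-0.2,0,0,0],[0,0,0,0,0,0]]';python3 s.py; python3 -m creep '[[0,0,-0.1,0,0,0],[0,0,0,0,0,0]]';python3 s.py
```

```text
clock: 36.9
eef_pos: [0.4644, 0.2482, 0.0649]
tool_rot: [-0.584, 0.812, 0.0, 0.0]
ft_force: [0.4, 0.1, -0.7]
grip_width: 0.0143
grasp_force: 62.9
t 36.9 tcp [46.44 24.82  6.49] yaw 251.41 zax [-0.  0. -1.] F [ 0.4  0.1 -0.7] w 14.3 g 62.9 q [ 28.  24. -11.  55.   0. -43.]
clock: 37.1
eef_pos: [0.4644, 0.2481, 0.0645]
tool_rot: [-0.584, 0.812, -0.0, 0.0]
ft_force: [-0.3, -1.3, 3.4]
grip_width: 0.0146
grasp_force: 63.4
t 37.1 tcp [46.44 24.81  6.45] yaw 251.41 zax [ 0.  0. -1.] F [-0.3 -1.3  3.4] w 14.6 g 63.4 q [ 28.  24. -11.  54.   0. -43.]
```

Contact came at the expected height. I'll release, retreat and take a final look.

```bash
python3 -m creep '[[0,0,0,0,0,0],[0,0,0,0,0,0],[0,0,0.5,0,0,0],[0,0,2.5,0,0,0],[0,0,4,0,0,0],[0,0,4,0,0,0],[-1,-3,3,0,0,0],[-2,-4,0,0,0,0]]' -0.2
python3 -m creep '[[-2,-4,0,0,0,0],[-2,-4,0,0,0,0],[-1,-3,0,0,0,0],[0,0,0,0,0,0],[0,0,0,0,0,0]]';python3 s.py
python3 - <<'E'
from h import *
s=camera('scene')[:,:,::-1];t=camera('top')[:,:,::-1]
f=lambda i,k:cv2.resize(i,None,fx=k,fy=k,interpolation=2)
a=f(s[320:480,225:405],2.2);b=f(t[245:365,65:245],2.2);c=f(s[200:300,300:440],2.2)
o=np.zeros((590,800,3),np.uint8)
for i,(x,y) in((a,(0,0)),(b,(0,355)) ,(c,(400,0))):
    h,w=i.shape[:2];h=min(h,590-y);o[y:y+h,x:x+w]=i[:h]
cv2.imwrite("pics/fin.png",o)
E
```

```text
clock: 37.9
eef_pos: [0.4382, 0.1798, 0.2091]
tool_rot: [-0.585, 0.811, -0.001, 0.006]
ft_force: [0.5, -0.5, -0.7]
grip_width: 0.0344
grasp_force: 0.0
clock: 38.4
eef_pos: [0.3847, 0.0679, 0.2046]
tool_rot: [-0.583, 0.813, -0.0, 0.001]
ft_force: [0.4, 0.1, -0.4]
grip_width: 0.0342
grasp_force: 0.0
t 38.4 tcp [38.47  6.79 20.46] yaw 251.31 zax [ 0.002  0.001 -1.   ] F [ 0.4  0.1 -0.4] w 34.2 g 0.0 q [ 10.   2. -17.  70.   0. -61.]
```

View pics/fin.png

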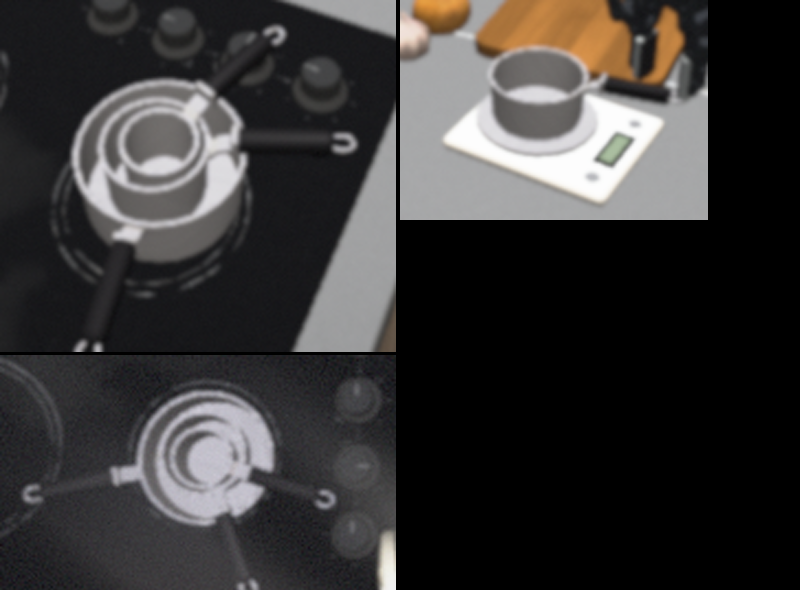

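The nest sits level and concentric, at (160,150) in the scene crop and (208,458) in the top crop, with three fanned handles. The second pan is centred on the plate at (540,95), and the robot is clear of everything.

```bash
python3 -c "
from workcell import ticket
print(ticket.job_done())"
```

```text
the job is handed in; nothing more can be done
None
```

The job is done and handed in at about 38 s: the second largest pan sits within about 1 mm of the middle of the scale plate, and the third and smallest are back in the largest pan with handles fanned and sitting level; the verdict was not shown.

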